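Set the shoe polisher to speed four and start it

ROBOT

A 6-joint arm with a two-finger parallel gripper is mounted at the origin on the work surface. World frame = base frame: x ahead of the robot, y to its left, z up, the work surface at z = 0. Lengths are in m, angles in rad, forces in N, time in s.
With the tool pointing down it reaches from about 0.3 to 0.775 m from the base axis. Payload 14.6 kg.
Tool frame: the origin (TCP) lies on the centre line of the jaws, within the pads' length; the fingertips stand 19 mm ahead of it and the grasp point (between the pads) is the TCP; y points along the fingers, x is the direction in which the jaws open and shut, and the axes are right-handed (so a half turn about y gives the same grasp; the last joint's range is limited). The gripper opens to 94 mm and grips with 3 to 60 N. Pads are 16 mm wide; open, the fingers measure 119 mm over their backs; the gripper's body (75 mm by 177 mm) begins 78 mm behind the grasp point.
Start: joints at [-1.313, 0.3, 1.521, -0, 1.321, -0.067], TCP at [0.176, -0.521, 0.224] pointing down, gripper open.
Joint ranges: [-3.03, 3.03], [-0.79, 2.21], [0.23, 2.52], [-1.04, 4.18], [0, 3.07], [-2.55, 2.55]. Speed limits (rad/s): [2.22, 2.22, 2.57, 3.14, 3.14, 3.14].

INTERFACE

Orientations are given as [roll, pitch, yaw] about the fixed x, y, z axes, in that order (R = Rz(yaw) Ry(pitch) Rx(roll)).
In Python, from station import ctrl, optics gives the robot as it stands.
- The arm moves only by the tool jog_arm, never from a script. Its argument "targets" is a list of rows, each a list of 3 entries, a list of its own where there are three numbers: the finger opening in cm, from 0 to 9.4, then the shift along the tool's x, y, z in cm, then the turn about the tool's y in rad. A call has 1 to 10 rows; each row is the pose to reach, as a shift and turn from the pose commanded when the call began, along the tool's axes at that moment; what a row does not reach only later rows make up. A row lasts 1/10 s, in which the tool goes at most 50 mm and 8.59 degrees, less where a joint would pass 70% of its speed; a pose out of reach is approached as far as the arm can. A call with a gripper value outside its range is refused whole. The fingers move at their own pace and stop on an object; "grip_force" is the grip in N (left out, the last holds). Time passes only in rows, so rows that repeat a pose let the fingers close. It gives the time, the measured TCP pose, the force and the opening at its end, in the units of the state.
- ctrl.get_obs(): the state, without advancing time (a new reading comes with each control period).
- optics.camera(name): name is "scene" or "side" or "wrist"; returns a dict with "img" (420x560x3 uint8, red, green, blue), "range_z" (420x560 float32, m along the optical axis (not along the pixel's ray), 0 where there is no reading), "camera_matrix" (3x3 intrinsics, pixels), "k1" (the pictures are not rectified: a ray, as slopes to the right and down, at radius r is drawn at 1 + k1 r^2 times it, then the intrinsics apply), "world_to_cam" (4x4, takes a point from world to camera coordinates); the wrist camera has in their place "mount" (4x4, takes a point from camera to tool coordinates, whose origin is the TCP and whose axes are the tool frame's). Camera axes: x right, y up, looking along -z (the intrinsics and any distortion apply to the point x, -y, -z); pixel columns grow to the right and rows downward; lengths in m; the calibration is good to about 2 mm. A picture is of the moment at which its call begins: read the wrist's pose just before it.
- ctrl.hand_in(): hands the job in, once; it reports no verdict.
The state is a dict: "time_s": time; "qpos": joint angles; "joint_vel": joint speeds; "tau": joint torques, N m; "ee_pos": TCP position; "eef_rot": TCP orientation; "force": force on the tool from outside, world axes, zero at the start; "moment": the same for the moment, N m; "grip_width": finger opening in m.
Only numpy, scipy, OpenCV 4.12 (cv2) and the standard library are available. Lean on these libraries where they do the work, as an engineer would, in place of code of your own. Each camera call takes 0.05 s, during which the arm holds its last target. There are 200 camera calls.

TASK

Make the bench polisher ready for buffing: with the fingertips push its speed selector lever round, click by click, until it rests at speed four (the fourth bar clockwise from the zero dot), and then press the flat start button fully in and let it spring back. Only touch and push, do not pinch the lever; do not press the mushroom-headed stop button, do not press start before the speed is set, and leave the tin, brush and other loose things where they are.

Things in the scene. Friction and masses are not known exactly. Their poses are not given: they have to be found in the camera images.
- polisher: Bench polisher, fixed. Its front part is the console, a grey box 220 mm deep (own x -115 to +105), 350 mm wide (own y -170 to +180), flat top 80 mm above the bench; behind it are the motor and two wheels (own x from 140 mm on, y +-270, up to 220 mm high). Origin on the bench under the console; own x points from the operator's side to the motor, y to its left, z up.
- selector (a joint): Selector angle, rad. 0: lever points to the polisher's +y, at the zero dot; grows clockwise seen from above, through +x (1.571) to -y (3.142). Detents 0 to 6, 30 degrees (0.5236) a click: speed four is 2.094. Starts at rest in detent 0, 1 or 2. 0.23 N m (5.5 N at 42 mm from the axis) takes it over a crest; pushed 0.6 to 0.7 of a click on, it snaps into the next detent and stays.
- selector_axis (a point): Point on the selector's vertical turning axis, level with the lever's top, 117 mm above the bench; at polisher x -5, y +85 mm. Round the axis are a boss 32 mm across (top 114 mm above the bench) and under the lever a disc 44 mm across (top 91 mm).
- selector_tip (a point): Outer end of the black lever, on its centre line at its top (117 mm above the bench), 55 mm from the axis. The lever is 14 mm thick; its flanks run from 92 to 116 mm above the bench, out to 54 mm from the axis; a tail reaches 22 mm the other way. Beneath it lies the scale plate, 83 mm above the bench.
- zero_mark (a point): Round zero dot of the scale, on the plate 83 mm above the bench, 63 mm from the selector axis towards the polisher's +y. Clockwise from it, 30 degrees apart, follow six black bars of growing length (speeds one to six), 59 to 74 mm from the axis.
- selector_up_side (a point): The lever's flank on which a fingertip pushes to turn it clockwise (up in speed). Origin on the flank 42 mm out from the axis, 7 mm from the lever's centre line, 103 mm above the bench; own x points outward along the lever, own y out of this flank (against the push), z up.
- selector_down_side (a point): The opposite flank, pushed to turn the lever anticlockwise (down in speed). Origin on that flank 42 mm out from the axis, 103 mm above the bench; axes as for the other flank, own y pointing into the lever.
- start_button (a joint): Travel of the start button, m: 0 up, 0.006 fully in; springs back when let go. Pressing takes 1.5 N at first, 5 N fully in.
- start_button_top (a point): Centre of the start button's flat top, 102 mm above the bench when up; at polisher x 5, y -45 mm. The button is 30 mm across and stands 10 mm above its steel collar (46 mm across, 12 mm high); fully in, still 4 mm above it. It moves straight down.
- stop_button (a joint): Travel of the mushroom-headed stop button, m: 0 up, 0.006 in. To be left alone.
- stop_button_top (a point): Centre of the stop button's mushroom head (42 mm across), 116 mm above the bench; at polisher x 5, y -122 mm.
- polish_tin: Flat round shoe-polish tin, 64 mm across, 22 mm high, standing on the console top between selector and start button, near the front edge; origin under its centre. Loose; to be left alone.
- shoe_brush: Wooden shoe brush lying on its bristles on the bench left of the console, 160 x 52 x 46 mm (long side along its own x); origin under its centre. Loose; to be left alone.
- hammer: Cobbler's hammer lying on the bench left of the console, beyond the brush, 240 mm long (handle towards its own -x), 26 mm high; origin on the bench under its middle. Loose; to be left alone.
- cream_jar: Glass jar of shoe cream, 58 mm across, 62 mm high, on the bench left of the console; origin under its centre. Loose; to be left alone.
- spray_can: Upright spray can, 53 mm across, 165 mm high, on the bench right of the console; origin under its centre. Loose; to be left alone.
- shoe_last: Wooden shoe last standing on its sole, 250 x 86 x 85 mm (toe towards its own +x), on the bench right of the console; origin under its middle. Loose; to be left alone.
- heel_blocks: Flat stack of heel pieces, 62 x 66 x 24 mm, on the console top near its front edge, in front of the stop button; origin under its centre. Loose; to be left alone.

How it is judged:
By the outcome, as a careful person would: the job done as asked, in the order asked, and still so for the second after the job is handed in, with the robot touching nothing.
It also fails if it takes over 59 s, if anything falls off the work surface, if the arm or the gripper's body presses on something with over 40 N, if the wrist force passes 120 N, or if a joint passes its speed limit or range.

## Working session

There is one attempt and no reset: what is moved stays moved. The work goes in short steps, Python scripts to look and compute and a tool call to move; the robot and the scene stay as the last step left them, time stands still between calls to the robot, and variables do not carry over. Pictures are saved under pics/ and viewed, about 8 in all and at most 12, crops included, and the job is handed in when it is done.

Besides the shell and the picture viewer there is one more tool, called after "Call:" as name(argument=value, ...), one argument or row to a line, values as JSON. jog_arm: Moves the arm, as the interface text tells. Its arguments: {"type":"object","properties":{"targets":{"type":"array","items":{"type":"array"}},"grip_force":{"type":"number"}},"required":["targets"]}

```bash
mkdir -p pics; ls; python3 - <<'E'
from station import ctrl, optics
import cv2, pickle
o=ctrl.get_obs()
for k,v in o.items(): print(k,v)
d={}
for n in ("scene","side"):
    c=optics.camera(n); d[n]=c
    cv2.imwrite(f"pics/{n}0.png",c["img"][:,:,::-1])
    print(n,c["camera_matrix"],c["k1"],c["world_to_cam"])
pickle.dump(d,open("c0.pkl","wb"))
E
```

```text
pics
time_s 0.0
qpos [-1.31259586e+00  3.00489105e-01  1.52157217e+00 -1.57198932e-05
  1.32068294e+00 -6.65822262e-02]
joint_vel [ 1.40812238e-04  5.61885556e-04  1.70686283e-03 -3.56280971e-05
  5.39480138e-04 -8.26463349e-04]
tau [ 2.53119571e-03 -5.31808591e+01 -3.52740133e+01  7.09516718e-02
  2.43732979e-02 -9.38767903e-05]
ee_pos [ 0.17544964 -0.5210188   0.22388021]
eef_rot [-1.57073490e+00  1.15002128e-03 -1.24600970e+00]
force [ 1.13685956 -0.03693906  0.16913782]
moment [ 0.01591201 -0.05576684 -0.07685588]
grip_width 0.09368309438238252
scene [[463.80248744   0.         281.49555927]
 [  0.         463.80248744 208.88918012]
 [  0.           0.           1.        ]] 0.04491926147443299 [[ 0.63345985  0.77376526 -0.00399373 -0.41794449]
 [-0.61180583  0.50401484  0.60964143  0.25564683]
 [ 0.47373226 -0.38373998  0.79266726 -1.86138483]
 [ 0.          0.          0.          1.        ]]
side [[513.74523247   0.         277.57083599]
 [  0.         513.74523247 210.44018018]
 [  0.           0.           1.        ]] 0.025961752184123135 [[-0.93652012 -0.35049922 -0.0089641   0.55577581]
 [ 0.19066485 -0.53057201  0.82591782 -0.15143304]
 [-0.29423965  0.77177952  0.56371925 -1.66005373]
 [ 0.          0.          0.          1.        ]]
```

View pics/scene0.png

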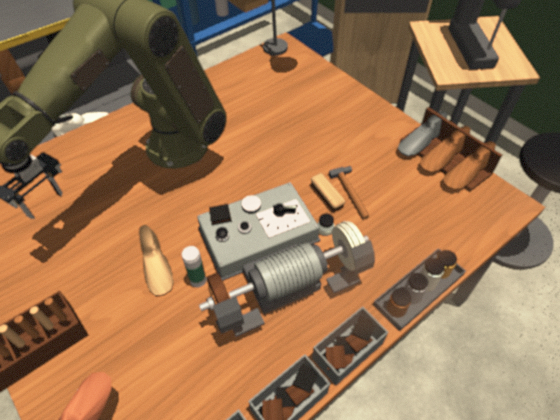

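View pics/side0.png

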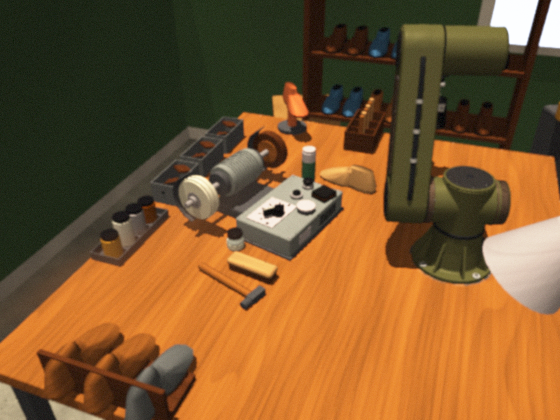

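The scene picture shows the console at about (200–320, 190–265), with the selector near (283,210) and the buttons near (244,226) and (222,234). I'll enlarge it.

```bash
python3 - <<'E'
import pickle,cv2,numpy as np
d=pickle.load(open("c0.pkl","rb"))
a=d["scene"]["img"][175:275,190:330,::-1]; b=d["side"]["img"][165:255,230:350,::-1]
a=cv2.resize(a,None,fx=5.7,fy=5.7,interpolation=cv2.INTER_CUBIC)
cv2.imwrite("pics/a.png",a)
cv2.imwrite("pics/b.png",cv2.resize(b,None,fx=6.5,fy=6.5,interpolation=cv2.INTER_CUBIC))
E
cat > h.py <<'E'
import numpy as np,cv2
def ray_pt(c,u,v,z=None):
    """pixel -> world; on height z if given, otherwise from the depth"""
    K=c["camera_matrix"];dist=np.array([c["k1"],0,0,0,0.])
    p=cv2.undistortPoints(np.array([[[u,v]]],float),K,dist)[0,0]
    T=np.linalg.inv(c["world_to_cam"]); r=np.array([p[0],-p[1],-1])
    if z is None: s=float(c["range_z"][int(round(v)),int(round(u))])
    else: s=(z-T[2,3])/(T[:3,:3]@r)[2]
    return T[:3,:3]@(r*s)+T[:3,3]
def proj(c,P):
    P=np.atleast_2d(P);q=P@c["world_to_cam"][:3,:3].T+c["world_to_cam"][:3,3]
    q=q*[1,-1,-1]
    return cv2.projectPoints(q,np.zeros(3),np.zeros(3),c["camera_matrix"],np.array([c["k1"],0,0,0,0.]))[0][:,0]
E
```

```text
(no output)
```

View pics/a.png

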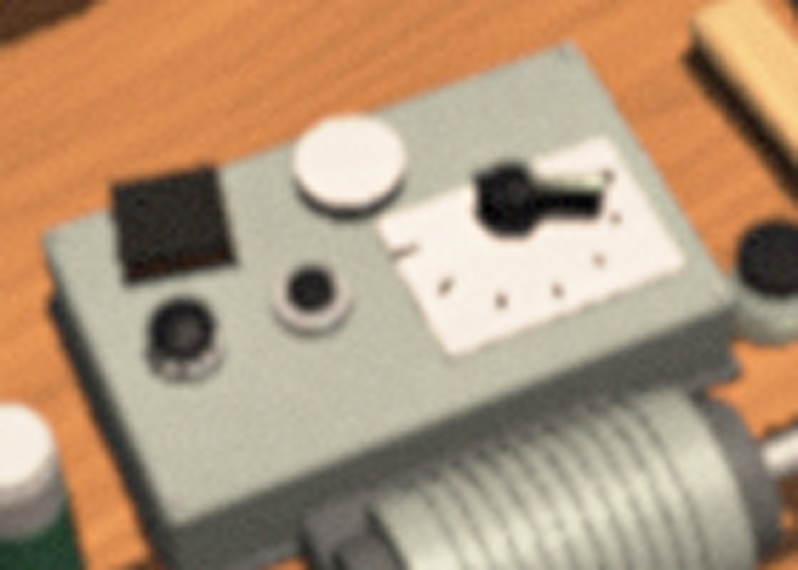

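View pics/b.png

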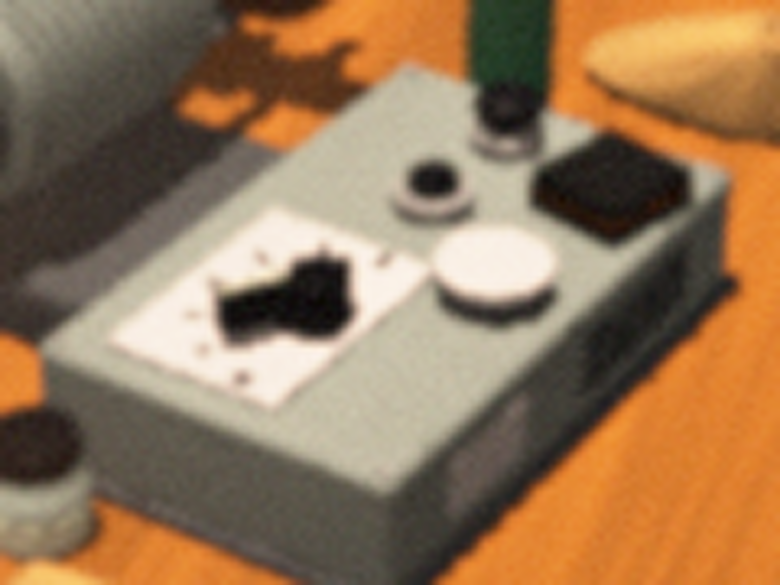

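The crops show the console, the zero dot (a: 607,176; b: 242,377), the bars, start button (a: 312,287; b: 433,180) and the lever. Next I fit the console pose.

```bash
python3 - <<'E'
import pickle,numpy as np
from h import *
from scipy.optimize import least_squares
d=pickle.load(open("c0.pkl","rb"))
bar=lambda k,r:[-.005+r*np.sin(k*np.pi/6),.085+r*np.cos(k*np.pi/6),.083]
own=[[-.115,-.17,.08],[-.115,.18,.08],[.105,.18,.08],[.105,-.17,.08],bar(0,.063)]
own=np.array(own+[bar(k,(.059+.0617+.0025*k)/2) for k in range(1,7)]+[[.005,-.045,.102],[.005,-.122,.116]])
A=np.array([(45,237),(572,45),(735,300),(170,520),(607,176),(616,218),(600,261),(559,291),(502,301),(446,287),(403,251),(312,287),(185,322)])/5.7+[190,175]-.4
Bi=[0,1,3,4,5,6,8,9,10,11,12]
B=np.array([(730,180),(385,495),(410,68),(242,377),(203,350),(193,315),(262,256),(322,250),(387,257),(433,178),(507,102)])/6.5+[230,165]-.4
def w(p,P):
    c,s=np.cos(p[2]),np.sin(p[2]); return np.c_[P[:,0]*c-P[:,1]*s+p[0],P[:,0]*s+P[:,1]*c+p[1],P[:,2]]
def f(p,which=3):
    r=[]
    if which&1:r.append(proj(d["scene"],w(p,own))-A)
    if which&2:r.append(proj(d["side"],w(p,own[Bi]))-B)
    return np.concatenate(r).ravel()
x0=[*ray_pt(d["scene"],*A.mean(0),.08)[:2],-0.6]
for wh in (1,2,3):
    r=least_squares(f,x0,args=(wh,),loss="soft_l1");print(wh,r.x,np.round(r.fun.reshape(-1,2),1).tolist())
p=r.x;np.save("pose.npy",p)
pts=np.array([[-.005,.085,.117],[.005,-.045,.102],[.005,-.122,.116]])
print(w(p,pts))
def inv(q):
    c,s=np.cos(p[2]),np.sin(p[2]);q=np.asarray(q)[:2]-p[:2];return np.array([c*q[0]+s*q[1],-s*q[0]+c*q[1]])
for n,(u,v) in {"scene":(600/5.7+190,192/5.7+175),"side":(222/6.5+230,300/6.5+165)}.items():
    o=inv(ray_pt(d[n],u,v,.115))-[-.005,.085];print(n,"tip",o,np.degrees(np.arctan2(o[0],o[1])))
for a in range(4):
    P=np.array([[-.005+.055*np.sin(a*np.pi/6),.085+.055*np.cos(a*np.pi/6),.117]])
    print(a,(proj(d["scene"],w(p,P))-[190,175])*5.7,(proj(d["side"],w(p,P))-[230,165])*6.5)
for n in("scene","side"):
    for q in((345,150),(215,210)) if n=="scene" else ((495,260),):
        s=(5.7,190,175) if n=="scene" else (6.5,230,165)
        P=ray_pt(d[n],q[0]/s[0]+s[1],q[1]/s[0]+s[2]);print(n,q,P,inv(P))
E
```

```text
1 [ 0.55478933 -0.01951812 -0.23900672] [[-1.6, -0.9], [0.2, -1.7], [1.4, -0.7], [0.2, 1.2], [0.0, -0.0], [0.0, 0.2], [0.1, 0.1], [0.0, 0.3], [0.0, 0.5], [-0.1, 0.4], [0.4, 0.4], [-0.2, -0.4], [-0.8, -0.5]]
2 [ 0.54965315 -0.012542   -0.254568  ] [[1.5, -1.0], [-0.0, -0.2], [-0.2, -1.1], [-0.4, 0.6], [-0.1, 0.3], [-0.3, 0.3], [-0.3, 0.5], [0.1, 0.2], [-0.3, 0.8], [0.2, -0.5], [0.6, -1.6]]
3 [ 0.55275318 -0.01786881 -0.24656519] [[-1.4, -1.9], [0.6, -2.1], [1.4, -1.0], [-0.1, 0.2], [0.2, -0.4], [0.1, -0.2], [0.1, -0.3], [-0.0, -0.1], [-0.1, -0.1], [-0.2, -0.2], [0.5, -0.2], [-0.2, -1.1], [-0.8, -1.4], [0.9, -2.1], [0.2, -1.4], [-0.9, -1.9], [-0.3, -0.3], [-0.2, -0.6], [-0.4, -0.6], [-0.6, -0.4], [-0.2, -0.7], [-0.6, -0.2], [-0.2, -1.5], [0.0, -2.5]]
[[ 0.56865073  0.06578087  0.117     ]
 [ 0.54661861 -0.06272822  0.102     ]
 [ 0.52782488 -0.13739947  0.116     ]]
scene tip [0.03421457 0.04175354] 39.332601054468704
side tip [0.01622262 0.05236745] 17.212167899434437
0 [[594.51579337 140.0807678 ]] [[245.05769071 309.36941521]]
1 [[604.07813149 178.05967248]] [[209.34595539 285.34255948]]
2 [[588.01518822 215.22701514]] [[200.72830331 254.80130171]]
3 [[550.02040526 241.24838537]] [[220.51332552 226.11614777]]
scene (345, 150) [0.48644952 0.00850958 0.10336946] [-0.0707367   0.00939758]
scene (215, 210) [ 0.47582028 -0.07686829  0.10582848] [-0.06020592 -0.07599249]
side (495, 260) [0.48548161 0.00992339 0.09994455] [-0.07202041  0.01053239]
```

```bash
cat >> h.py <<'E'
def shift(o,xyz,yaw):
    """shift (cm, tool axes) and turn about tool y from state o to TCP xyz, yaw (pointing down)"""
    from scipy.spatial.transform import Rotation as R
    M=R.from_euler("xyz",o["eef_rot"]).as_matrix()
    t=-(yaw-o["eef_rot"][2]); t=(t+np.pi)%(2*np.pi)-np.pi
    return np.round(M.T@(np.array(xyz)-o["ee_pos"])*100,2),round(t,3)
E
python3 - <<'E'
from station import ctrl,optics
from h import *
c=optics.camera("wrist");print(np.round(c["mount"],3),c["camera_matrix"][0,0],c["k1"])
o=ctrl.get_obs();print(shift(o,[.50,.02,.32],-1.817))
E
```

```text
[[ 1.     0.001  0.    -0.001]
 [-0.     0.278 -0.96  -0.16 ]
 [-0.001  0.96   0.278  0.08 ]
 [ 0.     0.     0.     1.   ]] 302.51958973755836 -0.035940714370039664
(array([-40.93,  -9.56,  48.02]), np.float64(0.571))
```

Call:
jog_arm(
  targets=[
    [0,[-2,-2,2.5],-0.14],
    [0,[-5,-4.5,6],-0.28],
    [0,[-8,-6.5,10],-0.42],
    [0,[-11,-8.5,13],-0.56],
    [0,[-14,-9.5,17],-0.7],
    [0,[-17,-9.5,20],-0.84],
    [0,[-20,-9.5,24],-0.98],
    [0,[-23,-9.5,27],-1.12],
    [0,[-26,-9.5,31],-1.26],
    [0,[-29,-9.5,34],-1.4],
  ],
)

```text
time_s: 1.15
ee_pos: [0.406, -0.1359, 0.3194]
eef_rot: [-1.571, -0.0, 0.16]
force: [0.9, 0.1, -0.2]
grip_width: 0.0174
```

```bash
python3 - <<'E'
from station import ctrl,optics
from h import *
o=ctrl.get_obs();print(o["ee_pos"],o["eef_rot"],o["qpos"],o["grip_width"],shift(o,[.50,.02,.32],1.324))
E
```

```text
[ 0.40600847 -0.13585447  0.31940477] [-1.57074823e+00 -1.19880320e-04  1.60073638e-01] [-4.08552644e-01 -3.93280056e-02  1.68448389e+00  1.05371600e-04
  1.49636165e+00 -5.68634117e-01] 0.017437788829308274 (array([11.76, -0.06, 13.89]), np.float64(-1.164))
```

Call:
jog_arm(
  targets=[
    [0,[1.5,0,1.7],-0.14],
    [0,[3,0,3.5],-0.28],
    [0,[4.5,0,5.3],-0.42],
    [0,[6,0,7.1],-0.56],
    [0,[7.5,0,8.9],-0.7],
    [0,[9,0,10.7],-0.84],
    [0,[10.5,0,12.5],-0.98],
    [0,[11.8,0,13.9],-1.1],
    [0,[11.8,0,13.9],-1.164],
    [0,[11.8,0,13.9],-1.164],
  ],
)

```text
time_s: 2.15
ee_pos: [0.5005, 0.0179, 0.319]
eef_rot: [-1.57, 0.0, 1.32]
force: [-0.7, 0.2, 0.3]
grip_width: 0.0002
```

```bash
python3 - <<'E'
from station import ctrl,optics
from h import *
import pickle
o=ctrl.get_obs();c=optics.camera("wrist")
c["o"]=o;pickle.dump(c,open("w1.pkl","wb"))
print(o["ee_pos"],o["eef_rot"],o["grip_width"],o["joint_vel"].round(3) )
cv2.imwrite("pics/w1.png",cv2.resize(c["img"][:,:,::-1],(800,600),interpolation=cv2.INTER_CUBIC))
E
```

```text
[0.50048238 0.01790798 0.31904333] [-1.56995650e+00  2.16743578e-04  1.31971629e+00] 0.00019725365144402274 [-0.014 -0.013  0.006 -0.001  0.001  0.08 ]
```

View pics/w1.png

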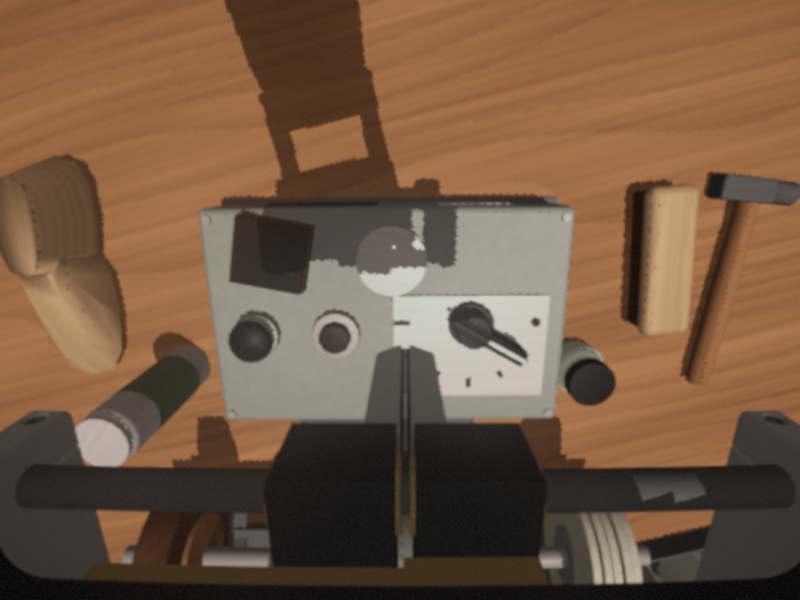

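The wrist view shows the zero dot at (536,322), speed 6 at (401,323), start at (338,337) and stop at (254,340). The lever points to about (524,360), which is speed one. I'll refine the pose from this.

```bash
cat >> h.py <<'E'
def wristcam(c):
    from scipy.spatial.transform import Rotation as R
    T=np.eye(4);T[:3,:3]=R.from_euler("xyz",c["o"]["eef_rot"]).as_matrix();T[:3,3]=c["o"]["ee_pos"]
    c=dict(c);c["world_to_cam"]=np.linalg.inv(T@c["mount"]);return c
def w(p,P):
    P=np.atleast_2d(P);c,s=np.cos(p[2]),np.sin(p[2]); return np.c_[P[:,0]*c-P[:,1]*s+p[0],P[:,0]*s+P[:,1]*c+p[1],P[:,2]]
def bar(k,r=None,z=.083):
    if r is None: r=.063 if k==0 else .0604+.00125*k
    return [-.005+r*np.sin(k*np.pi/6),.085+r*np.cos(k*np.pi/6),z]
E
python3 - <<'E'
import pickle
from h import *
from scipy.optimize import least_squares
c=wristcam(pickle.load(open("w1.pkl","rb")))
own=np.array([bar(0),bar(2),bar(3),bar(6),[.005,-.045,.102],[-.115,-.17,.08],[-.115,.18,.08],[.105,.18,.08],[.105,-.17,.08]])
px=np.array([(536,322),(500,373),(468,382),(401,323),(338,338),(203,210),(573,208),(553,418),(228,417)])*.7-.15
p0=np.load("pose.npy")
r=least_squares(lambda p:(proj(c,w(p,own))-px).ravel(),p0,loss="soft_l1")
p=r.x;print(p0,p,r.fun.reshape(-1,2).round(1).tolist())
np.save("pose_w.npy",p)
print(w(p,[[-.005,.085,.117],[.005,-.045,.102]]))
for a in (0,1,2): print(a,(proj(c,w(p,[bar(a,.055,.117)]))+.15)/.7)
print("depth z:",[ray_pt(c,u*.7,v*.7)[2].round(4) for u,v in((520,235),(560,250),(338,338),(430,370))])
pm=p
# push centre positions, world, for lever angle k clicks
ax=np.array([-.005,.085])
o=pickle.load(open("w1.pkl","rb"))["o"]
yaw=p[2]+np.pi/2; print("yaw",yaw)
for k in (-.6,.3,.7,1,1.5,1.8,2,2.5,2.8,3,3.5,3.8,4):
    a=k*np.pi/6;u=np.array([np.sin(a),np.cos(a)]);t=np.array([np.cos(a),-np.sin(a)])
    h=.008*abs(t[0])+.0125*abs(t[1]); q=ax+.040*u-(.007+h)*t
    P=w(p,[[*q,.116]])[0];print(k,P.round(4),shift(o,P,yaw), "own",q.round(3))
E
```

```text
[ 0.55275318 -0.01786881 -0.24656519] [ 0.55066514 -0.01646104 -0.24897293] [[0.2, 0.0], [0.3, 0.4], [0.5, 0.4], [0.1, -0.4], [-2.6, 0.9], [-5.2, -1.9], [4.7, -1.4], [2.7, 1.7], [-2.8, 2.7]]
[[ 0.56676405  0.06715011  0.117     ]
 [ 0.54442258 -0.06130556  0.102     ]]
0 [[538.37256324 334.19232971]]
1 [[527.78315328 362.62387476]]
2 [[504.36846649 382.82016979]]
depth z: [np.float64(0.0783), np.float64(0.0799), np.float64(0.1008), np.float64(0.3261)]
yaw 1.3218233984711159
-0.6 [0.5457 0.1059 0.116 ] (array([ 9.65, 20.3 , -2.21]), np.float64(-0.002)) own [-0.035  0.117]
0.3 [0.5671 0.1106 0.116 ] (array([10.63, 20.3 , -4.17]), np.float64(-0.002)) own [-0.015  0.127]
0.7 [0.5744 0.1107 0.116 ] (array([10.83, 20.3 , -4.87]), np.float64(-0.002)) own [-0.008  0.129]
1 [0.5802 0.1099 0.116 ] (array([10.89, 20.3 , -5.46]), np.float64(-0.002)) own [-0.002  0.13 ]
1.5 [0.5902 0.1061 0.116 ] (array([10.77, 20.3 , -6.51]), np.float64(-0.002)) own [0.008 0.128]
1.8 [0.5958 0.1022 0.116 ] (array([10.54, 20.3 , -7.16]), np.float64(-0.002)) own [0.015 0.126]
2 [0.5993 0.099  0.116 ] (array([10.32, 20.3 , -7.58]), np.float64(-0.002)) own [0.019 0.124]
2.5 [0.6065 0.0888 0.116 ] (array([ 9.51, 20.3 , -8.52]), np.float64(-0.002)) own [0.028 0.116]
2.8 [0.6093 0.0815 0.116 ] (array([ 8.86, 20.29, -8.98]), np.float64(-0.002)) own [0.033 0.109]
3 [0.6103 0.0762 0.116 ] (array([ 8.38, 20.29, -9.21]), np.float64(-0.002)) own [0.035 0.105]
3.5 [0.612 0.066 0.116] (array([ 7.44, 20.29, -9.62]), np.float64(-0.002)) own [0.039 0.095]
3.8 [0.6116 0.0594 0.116 ] (array([ 6.78, 20.29, -9.75]), np.float64(-0.002)) own [0.04  0.089]
4 [0.6106 0.0549 0.116 ] (array([ 6.32, 20.29, -9.77]), np.float64(-0.002)) own [0.041 0.084]
```

Call:
jog_arm(
  targets=[
    [0,[4,0,-1],0],
    [0,[8,2,-2],0],
    [0,[10,5,-2.9],0],
    [0,[10,9,-2.9],0],
    [0,[10,13,-2.9],0],
    [0,[10,17,-2.9],0],
    [0,[10,19,-2.9],0],
    [0,[10,20.3,-2.9],0],
    [0,[10,20.3,-2.9],0],
    [0,[10,20.3,-2.9],0],
  ],
)

```text
time_s: 3.2
ee_pos: [0.5541, 0.107, 0.1176]
eef_rot: [-1.572, -0.001, 1.317]
force: [0.2, 0.2, -0.2]
grip_width: 0.0003
```

```bash
cat > plan.py <<'E'
from station import ctrl
from h import *
import sys
p=np.load("pose_w.npy");o=ctrl.get_obs();print(o["ee_pos"].round(4),o["eef_rot"].round(4),o["force"].round(1))
for k in map(float,sys.argv[1:]):
    a=k*np.pi/6;u=np.array([np.sin(a),np.cos(a)]);t=np.array([np.cos(a),-np.sin(a)])
    h=.008*abs(t[0])+.0125*abs(t[1]); q=np.array([-.005,.085])+.040*u-(.007+h)*t
    print(k,shift(o,w(p,[[*q,.116]])[0],p[2]+np.pi/2))
E
python3 plan.py .5 .8 1.2 1.6 1.8 2 2.3 2.6 2.8 3 3.2 3.4 3.6 3.8 4
```

```text
[0.5541 0.107  0.1176] [-1.5721e+00 -6.0000e-04  1.3170e+00] [ 0.2  0.2 -0.2]
0.5 (array([ 0.79,  0.16, -1.51]), np.float64(-0.005))
0.8 (array([ 0.9 ,  0.16, -2.06]), np.float64(-0.005))
1.2 (array([ 0.92,  0.16, -2.87]), np.float64(-0.005))
1.6 (array([ 0.75,  0.16, -3.73]), np.float64(-0.005))
1.8 (array([ 0.59,  0.16, -4.16]), np.float64(-0.005))
2.0 (array([ 0.36,  0.16, -4.58]), np.float64(-0.005))
2.3 (array([-0.08,  0.16, -5.17]), np.float64(-0.005))
2.6 (array([-0.65,  0.16, -5.69]), np.float64(-0.005))
2.8 (array([-1.09,  0.16, -5.98]), np.float64(-0.005))
3.0 (array([-1.57,  0.16, -6.22]), np.float64(-0.005))
3.2 (array([-1.92,  0.16, -6.41]), np.float64(-0.005))
3.4 (array([-2.31,  0.16, -6.57]), np.float64(-0.005))
3.6 (array([-2.72,  0.16, -6.69]), np.float64(-0.005))
3.8 (array([-3.17,  0.16, -6.76]), np.float64(-0.005))
4.0 (array([-3.63,  0.16, -6.78]), np.float64(-0.005))
```

Call:
jog_arm(
  targets=[
    [0,[0.8,0.1,-1.5],0],
    [0,[0.9,0.1,-2.1],0],
    [0,[0.9,0.1,-2.5],0],
    [0,[0.9,0.1,-2.9],0],
    [0,[0.85,0.1,-3.3],0],
    [0,[0.75,0.1,-3.7],0],
    [0,[0.65,0.1,-4.0],0],
    [0,[0.5,0.1,-4.3],0],
    [0,[0.5,0.1,-4.3],0],
  ],
)

```text
time_s: 4.1
ee_pos: [0.5968, 0.1008, 0.1156]
eef_rot: [-1.571, -0.0, 1.318]
force: [-1.2, -0.4, -0.1]
grip_width: 0.0006
```

```bash
cat > look.py <<'E'
from station import ctrl,optics
from h import *
import pickle,sys
n=sys.argv[1];o=ctrl.get_obs();c=optics.camera("wrist");c["o"]=o;pickle.dump(c,open(n+".pkl","wb"))
s=optics.camera("scene")["img"][175:275,190:330,::-1];s=cv2.resize(s,(560,400),interpolation=cv2.INTER_CUBIC)
a=c["img"][:,:,::-1];cv2.imwrite(f"pics/{n}.png",cv2.resize(np.vstack([a,s]),(400,586) if 0 else (420,615))[:600] if 0 else np.hstack([cv2.resize(a,(400,300)),cv2.resize(s,(400,300))]))
E
python3 look.py c1; python3 plan.py 2 2.3 2.6 2.8 3
```

```text
[0.5965 0.1011 0.1155] [-1.5709 -0.      1.3178] [-0.6 -0.3 -0.2]
2.0 (array([-0.13, -0.05, -0.33]), np.float64(-0.004))
2.3 (array([-0.58, -0.05, -0.92]), np.float64(-0.004))
2.6 (array([-1.14, -0.05, -1.44]), np.float64(-0.004))
2.8 (array([-1.58, -0.05, -1.73]), np.float64(-0.004))
3.0 (array([-2.07, -0.05, -1.97]), np.float64(-0.004))
```

View pics/c1.png

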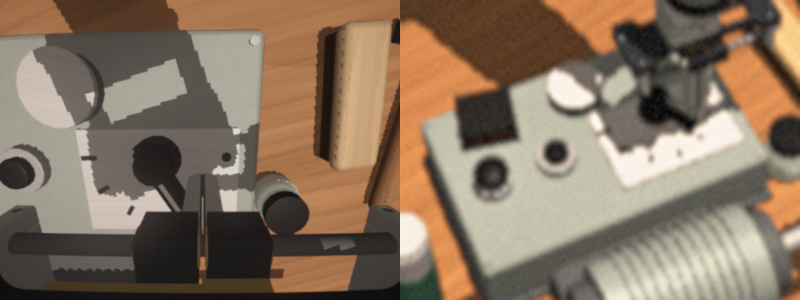

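The wrist view (left) shows the lever running from (157,160) to (185,205), about 58°, so it's at speed two. Next click.

Call:
jog_arm(
  targets=[
    [0,[-0.1,0,-0.3],0],
    [0,[-0.4,0,-0.7],0],
    [0,[-0.7,0,-1.05],0],
    [0,[-1.1,0,-1.4],0],
    [0,[-1.4,0,-1.6],0],
    [0,[-1.7,0,-1.8],0],
    [0,[-1.7,0,-1.8],0],
  ],
)

```text
time_s: 4.9
ee_pos: [0.6099, 0.0797, 0.1155]
eef_rot: [-1.571, 0.0, 1.317]
force: [-0.4, 0.3, -0.8]
grip_width: 0.0005
```

```bash
python3 look.py c2; python3 plan.py 3 3.2 3.4 3.6 3.8 4
```

```text
[0.6097 0.0801 0.1155] [-1.571  -0.      1.3177] [ 0.5  0.  -0.3]
3.0 (array([-0.36, -0.05, -0.16]), np.float64(-0.004))
3.2 (array([-0.71, -0.05, -0.35]), np.float64(-0.004))
3.4 (array([-1.1 , -0.05, -0.51]), np.float64(-0.004))
3.6 (array([-1.52, -0.05, -0.63]), np.float64(-0.004))
3.8 (array([-1.96, -0.05, -0.7 ]), np.float64(-0.004))
4.0 (array([-2.42, -0.05, -0.73]), np.float64(-0.004))
```

View pics/c2.png

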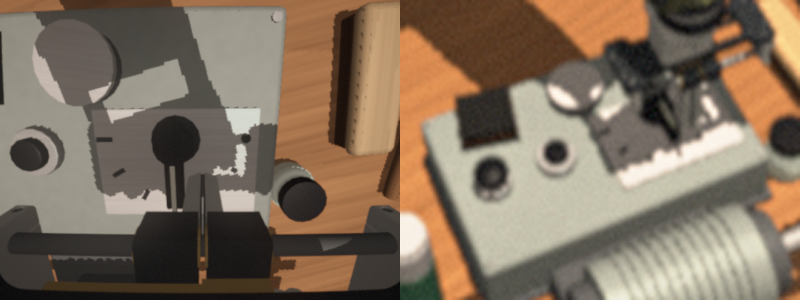

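The lever now points straight along +x, from (175,140) down to (176,205), so it's at speed three. One more click.

Call:
jog_arm(
  targets=[
    [0,[-0.4,0,-0.15],0],
    [0,[-0.7,0,-0.35],0],
    [0,[-1.1,0,-0.5],0],
    [0,[-1.4,0,-0.6],0],
    [0,[-1.7,0,-0.65],0],
    [0,[-2.0,0,-0.7],0],
    [0,[-2.1,0,-0.7],0],
    [0,[-2.1,0,-0.7],0],
  ],
)

```text
time_s: 5.8
ee_pos: [0.6112, 0.0579, 0.1155]
eef_rot: [-1.571, 0.0, 1.318]
force: [-0.4, -0.1, -0.3]
grip_width: 0.0005
```

```bash
python3 look.py c3; python3 plan.py 4
```

```text
[0.6112 0.0581 0.1155] [-1.5709  0.      1.3179] [0.2 0.4 0.8]
4.0 (array([-0.33, -0.05, -0.03]), np.float64(-0.004))
```

View pics/c3.png

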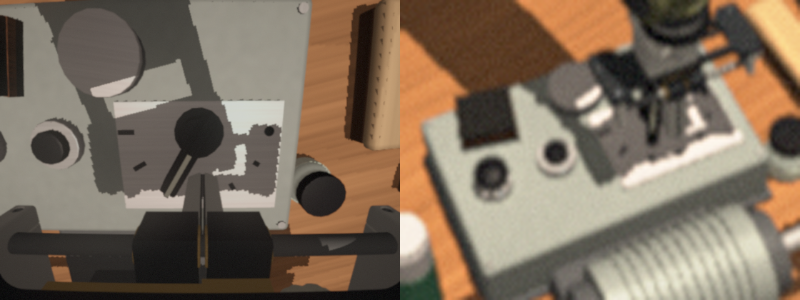

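The lever runs from (199,132) to (172,190), with bars 5 and 6 still ahead of it at (140,167) and (126,132). That's speed four. I'll back off and rise, then check the start button's position using the pictures I already have.

Call:
jog_arm(
  targets=[
    [0,[0.7,0,0.2],0],
    [0,[1.5,0,0.3],0],
    [0,[1.5,-2,0.3],0],
    [0,[1.5,-5,0.3],0],
    [0,[1.5,-8,0.3],0],
    [0,[1.5,-10,0.3],0],
    [0,[1.5,-10,0.3],0],
  ],
)

```text
time_s: 6.6
ee_pos: [0.6129, 0.0743, 0.2184]
eef_rot: [-1.575, -0.002, 1.319]
force: [0.0, -0.4, -0.2]
grip_width: 0.0007
```

```bash
python3 - <<'E'
import pickle
from h import *
from station import ctrl
p=np.load("pose_w.npy")
tip4=w(p,[bar(4,.055,.117)]);tb=w(p,[[.005,-.045,.102]])
for n,px in (("w1",(338*.7,337*.7)),("c1",(15*1.4,172*1.4)),("c2",(29*1.4,153*1.4)),("c3",(49*1.4,146*1.4))):
    c=wristcam(pickle.load(open(n+".pkl","rb")))
    print(n,"pred",proj(c,tb)/1.4,"btn",ray_pt(c,*px,z=.102),"lever tip pred",[(proj(c,w(p,[bar(k,.055,.117)]))/1.4).round(0).tolist() for k in(3,4,5)])
print(tb)
o=ctrl.get_obs();print(o["ee_pos"],shift(o,[.5445,-.0605,.215],p[2]+np.pi/2))
E
```

```text
w1 pred [[167.03487222 169.51615235]] btn [ 0.54340013 -0.05716527  0.102     ] lever tip pred [[[237.0, 195.0]], [[222.0, 191.0]], [[212.0, 181.0]]]
c1 pred [[ 11.18239329 174.64410025]] btn [ 0.54302388 -0.05653491  0.102     ] lever tip pred [[[156.0, 230.0]], [[123.0, 223.0]], [[96.0, 201.0]]]
c2 pred [[ 24.82660887 155.4501142 ]] btn [ 0.54336577 -0.05659291  0.102     ] lever tip pred [[[175.0, 212.0]], [[141.0, 204.0]], [[114.0, 182.0]]]
c3 pred [[ 46.30484721 147.86810088]] btn [ 0.54351933 -0.0582787   0.102     ] lever tip pred [[[200.0, 205.0]], [[166.0, 197.0]], [[139.0, 174.0]]]
[[ 0.54442258 -0.06130556  0.102     ]]
[0.61291669 0.07428409 0.21840464] (array([-14.76,   0.3 ,   3.26]), np.float64(-0.003))
```

Call:
jog_arm(
  targets=[
    [0,[-4,0,0.9],0],
    [0,[-8,0,1.8],0],
    [0,[-12,0,2.7],0],
    [0,[-14.5,0,3.3],0],
    [0,[-14.5,2,3.3],0],
    [0,[-14.5,5,3.3],0],
    [0,[-14.5,7.5,3.3],0],
    [0,[-14.5,8.5,3.3],0],
    [0,[-14.5,8.5,3.3],0],
    [0,[-14.5,8.5,3.3],0],
  ],
)

```text
time_s: 7.6
ee_pos: [0.5442, -0.0585, 0.1311]
eef_rot: [-1.571, -0.0, 1.318]
force: [0.8, 0.8, 0.5]
grip_width: 0.0005
```

```bash
python3 look.py c4; python3 - <<'E'
from station import ctrl,optics
from h import *
o=ctrl.get_obs();print(o["ee_pos"],o["force"],shift(o,[.544,-.0585,.114],np.load("pose_w.npy")[2]+np.pi/2))
c=optics.camera("side");b=cv2.resize(c["img"][155:255,230:350,::-1],(360,300),interpolation=cv2.INTER_CUBIC)
a=cv2.imread("pics/c4.png");cv2.imwrite("pics/c4b.png",np.hstack([a[:,:400],b]))
E
```

```text
[ 0.54433486 -0.05865438  0.13156962] [ 0.68616883 -0.10344964  0.08062174] (array([0.01, 1.76, 0.04]), np.float64(-0.004))
```

View pics/c4b.png

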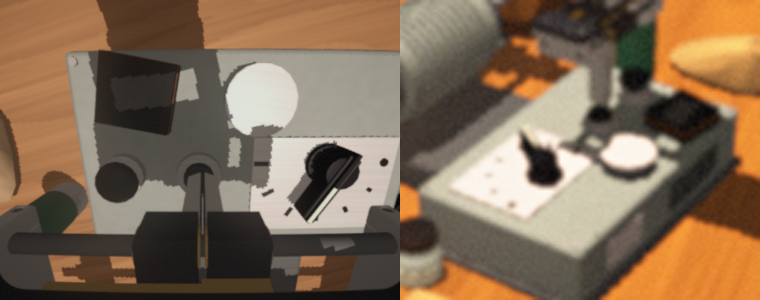

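```bash
python3 - <<'E'
import pickle
from h import *
p=np.load("pose_w.npy");c=wristcam(pickle.load(open("c4.pkl","rb")))
f=lambda P:(proj(c,w(p,[P]))[0]/1.4).round(0).tolist()
print("axis",f([-.005,.085,.117]),"tips",[(k,f(bar(k,.055,.117)),"bar",f(bar(k))) for k in(0,1,2,3,3.5,4,5,6)])
a=c["img"][170:330,330:560,::-1];cv2.imwrite("pics/c4z.png",cv2.resize(a,None,fx=3,fy=3,interpolation=cv2.INTER_CUBIC))
E
```

```text
axis [347.0, 175.0] tips [(0, [406.0, 175.0], 'bar', [384.0, 162.0]), (1, [391.0, 202.0], 'bar', [369.0, 189.0]), (2, [365.0, 221.0], 'bar', [346.0, 209.0]), (3, [336.0, 229.0], 'bar', [317.0, 217.0]), (3.5, [322.0, 227.0], 'bar', [302.0, 216.0]), (4, [309.0, 223.0], 'bar', [289.0, 211.0]), (5, [290.0, 204.0], 'bar', [268.0, 192.0]), (6, [285.0, 176.0], 'bar', [260.0, 163.0])]
```

View pics/c4z.png

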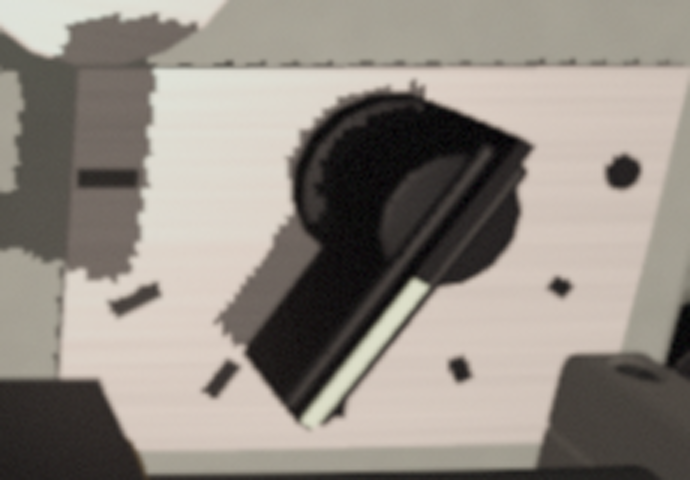

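The white pointer's tip at (309,222) matches the projection for speed four. Now the press, checking force as it goes.

Call:
jog_arm(
  targets=[
    [0,[0,0.7,0],0],
    [0,[0,1.1,0],0],
    [0,[0,1.3,0],0],
    [0,[0,1.4,0],0],
    [0,[0,1.5,0],0],
    [0,[0,1.6,0],0],
    [0,[0,1.6,0],0],
  ],
)

```text
time_s: 8.45
ee_pos: [0.5439, -0.0587, 0.1152]
eef_rot: [-1.571, -0.0, 1.318]
force: [-2.9, 1.5, 10.6]
grip_width: 0.0003
```

Call:
jog_arm(
  targets=[
    [0,[0,0.05,0],0],
    [0,[0,0.1,0],0],
    [0,[0,0.1,0],0],
  ],
)

```text
time_s: 8.75
ee_pos: [0.5441, -0.0587, 0.115]
eef_rot: [-1.572, -0.0, 1.318]
force: [-6.0, 2.0, 18.7]
grip_width: 0.0005
```

The force rose from 10.6 to 18.7 N with only 0.2 mm more travel, so the button is at its stop. Releasing and backing away.

Call:
jog_arm(
  targets=[
    [0,[0,-0.5,0],0],
    [0,[0,-1.5,0],0],
    [0,[0,-4,0],0],
    [0,[0,-8,0],0],
    [0,[0,-12,0],0],
    [0,[0,-16,2],0],
    [0,[0,-18,5],0],
    [0,[0,-18,8],0],
    [0,[0,-18,8],0],
    [0,[0,-18,8],0],
  ],
)

```text
time_s: 9.75
ee_pos: [0.4662, -0.0387, 0.2939]
eef_rot: [-1.571, 0.0, 1.318]
force: [0.9, -0.4, -0.3]
grip_width: 0.0001
```

```bash
python3 look.py c5; python3 - <<'E'
import pickle
from h import *
p=np.load("pose_w.npy");c=wristcam(pickle.load(open("c5.pkl","rb")))
print(c["o"]["ee_pos"],c["o"]["force"])
f=lambda P:(proj(c,w(p,[P]))[0]/.7).round(0).tolist()
print([(k,f(bar(k,.055,.117))) for k in(3,4,5)],"btn",f([.005,-.045,.102]))
u,v=proj(c,[[.5437,-.058,.102]])[0];v0,u0=int(v),int(u)
print("btn z",ray_pt(c,u,v)[2]); 
cv2.imwrite("pics/c5b.png",cv2.resize(c["img"][:,:,::-1],(800,600)))
E
```

```text
[ 0.46620117 -0.03869367  0.29387127] [ 0.94364927 -0.449684   -0.27890221]
[(3, [549.0, 422.0]), (4, [519.0, 415.0]), (5, [497.0, 394.0])] btn [402.0, 369.0]
btn z 0.2952693478276472
```

View pics/c5b.png

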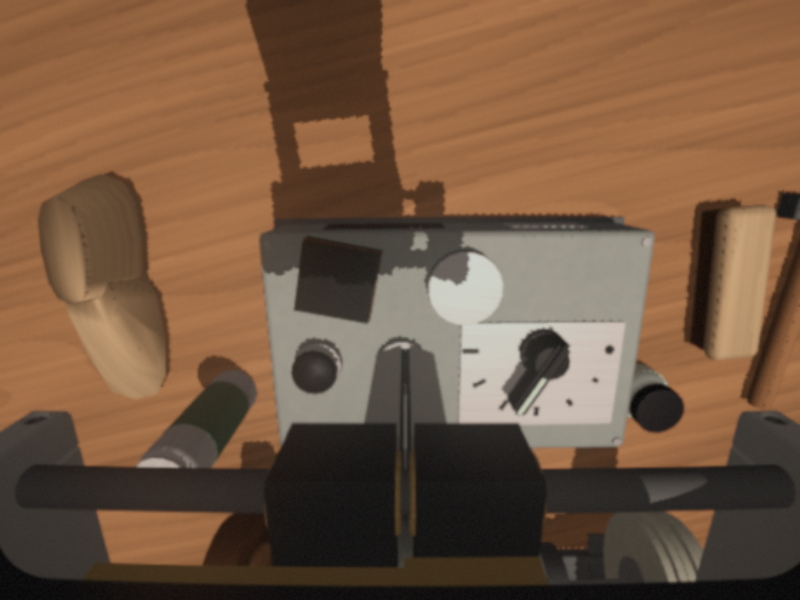

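The lever tip at (519,415) still matches speed four, and the loose things look undisturbed. The start button is hidden by the fingers here, so I'll check its height by depth from the fixed cameras and then hand in.

```bash
python3 - <<'E'
from station import ctrl,optics
from h import *
import pickle
d=pickle.load(open("c0.pkl","rb"))
for n,q in (("scene",(312/5.7+190,287/5.7+175)),("side",(433/6.5+230,180/6.5+165))):
    c=optics.camera(n);print(n,"button z before/after",ray_pt(d[n],*q)[2].round(4),ray_pt(c,*q)[2].round(4))
print(ctrl.get_obs()["force"].round(1),ctrl.get_obs()["joint_vel"].round(3))
print(ctrl.hand_in())
E
```

```text
scene button z before/after 0.1031 0.103
side button z before/after 0.1012 0.0997
[ 0.1 -0.5 -0. ] [ 0.002 -0.     0.004  0.001 -0.003 -0.001]
the job is handed in; nothing more can be done
None
```

The polisher is set to speed four, the start button was then pressed fully in and released, and the job is handed in at about 10 s of robot time.

- **Selector:** it started at speed one. I pushed the lever with closed fingertips through three separate clicks, with a picture after each. The final wrist picture puts the lever tip exactly where speed four should be.
- **Start button:** at the bottom of the press the force rose from 10.6 to 18.7 N for only 0.2 mm more travel, so it had reached its stop.
- **Spring-back:** the last wrist view had the start button hidden behind the fingers, so I checked its height with the fixed cameras. The scene camera read 103.1 mm before and 103.0 mm after. The side camera read 101.2 mm before and 99.7 mm after, a difference I took as depth noise.
- **Everything else:** the stop button was not touched. The last wrist view showed the loose items in it undisturbed, and the arm is clear of everything with no force reading.
- **Disagreement between cameras:** they differed by about 2–5 mm on the console and start button positions. I used the wrist view for the lever and leaned on it for the button, and both contacts landed as planned.

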